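# Shut, pin and start the warm recovery box

## Robot

A 6-joint arm with a two-finger parallel gripper is mounted at the origin on the work surface. World frame = base frame: x ahead of the robot, y to its left, z up, the work surface at z = 0. Lengths are in mm, angles in degrees, forces in N, time in s.
With the tool pointing down it reaches from about 325 to 1000 mm from the base axis. Payload 5.1 kg.
Tool frame: the origin (TCP) lies between the finger pads; the fingertips stand 8 mm ahead of it and the grasp point (between the pads) lies 11 mm behind it; y points along the fingers, x is the direction in which the jaws open and shut, and the axes are right-handed (so a half turn about y gives the same grasp; the last joint's range is limited). The gripper opens to 85 mm and grips with 20 to 120 N. Pads are 22 mm wide; open, the fingers measure 114 mm over their backs; the gripper's body (76 mm by 85 mm) begins 54 mm behind the grasp point. The pads swing forward as they close: fully open they stand 13 mm farther back than shut.
Start: joints at [-71.998, 7.093, 94.555, -0, 78.352, -4.733], TCP at [251.172, -599.498, 239.322] pointing down, gripper open.
Joint ranges: [-149.61, 149.61], [-58.7, 133.49], [1.44, 155.28], [-77.14, 257.14], [18.33, 153.61], [-166.67, 166.67]. Speed limits (degrees/s): [147.25, 147.25, 180, 180, 180, 180].

## Interface

Orientations are given as a 3x3 rotation matrix whose columns are the frame's x, y, z axes.
In Python, from cell import monitor, cams, robot gives the robot as it stands.
- The arm moves only by the tool arm_command, never from a script. Its argument "motion" is a list of rows, each a list of 5 numbers: the shift along the world's x, y, z in mm, then the turn about the world's z in units of 6 degrees (1.0 is 6 degrees), then the opening, from -1 (shut) to 1 (fully open). In form: [[dx, dy, dz, yaw, claw], ...]. A call has 1 to 12 rows; each row shifts and turns the commanded pose from where the row before left it; what a row does not reach is not made up. A row lasts 1/12 s, in which the tool goes at most 41.7 mm and 7.16 degrees, less where a joint would pass 70% of its speed; a pose out of reach is approached as far as the arm can. A call with a gripper value outside its range is refused whole. The fingers move at their own pace and stop on an object; "squeeze" is the grip in N (left out, the last holds). Time passes only in rows, so rows that do not move let the fingers close. It gives the time, the measured TCP pose, the force and the opening at its end, in the units of the state.
- monitor.observe(): the state, without advancing time (a new reading comes with each control period).
- cams.capture(name): name is "scene" or "top" or "wrist"; returns a dict with "frame" (384x512x3 uint8, blue, green, red), "mtx" (3x3 intrinsics, pixels), "origin" and "rotation" of the camera in the world. Camera axes: x right, y up, looking along -z (the intrinsics and any distortion apply to the point x, -y, -z); pixel columns grow to the right and rows downward; lengths in mm; the calibration is good to about 2 mm. A picture is of the moment at which its call begins. There is no depth.
- robot.sign_off(): hands the job in, once; it reports no verdict.
Trained networks look in a picture, given as the dict that the camera call returned (one of the last four; its "shot" number tells which), for a name from the list of things; names that differ only in an ending like _2 or _b are one class to them, and where a whole thing is asked for, a point or a joint stands for the part that bears it (a point fixed in the world has none). Each returns a list of dicts, best first, with "conf" (0 to 1); they miss things now and then, are a little off and sometimes report something else, mostly with a low value. They report only what shows in the picture. A call takes as long as a camera call. They do not tell look-alikes from the thing itself.
- cams.recognise(picture, query): "box" ([left, top, right, bottom] in pixels, round what is visible of it).
- cams.regions_of(picture, query): "region" (384x512 bool, what is visible of it) and "box" ([left, top, right, bottom] in pixels, round what is visible of it).
The state is a dict: "time": time; "joint_pos": joint angles; "dq": joint speeds; "effort": joint torques, N m; "eef_pos": TCP position; "tcp_rot": TCP orientation; "wrist_force": force on the tool from outside, world axes, zero at the start; "torque": the same for the moment, N m; "finger_gap": finger opening in mm.
Only numpy, scipy, OpenCV 4.12 (cv2) and the standard library are available. Lean on these libraries where they do the work, as an engineer would, in place of code of your own. Each camera call takes 0.05 s, during which the arm holds its last target. There are 200 camera calls.

## Task

Get the bird recovery box ready to warm up: swing its clear lid fully shut, then take the T-handled pin from the wooden rack and drop it fully home, collar down on the lid, through the eye of the lid and the eye of the box below it. Then push the start button of the warm-air unit fully down and let it spring back up. Leave the ball-topped pin in the rack and do not push the bottle, bowl, jar or tape roll about.

Things in the scene. Friction and masses are not known exactly. Their poses are not given: they have to be found in the camera images.
- bin: Clear plastic recovery box, fixed, 220 (x) x 300 (y) x 120 mm high, 5 mm walls; origin: centre of its underside; its -x side is the front, facing roughly to the robot. A black lug 60 (x) x 70 (y) x 12 mm juts out of the front at heights 92 to 104 mm, with a vertical eye at box x = -140, y = 0 mm. The lid hinges along box y at box x = 110, z = 120 mm.
- lid (a joint): Lid angle in rad: 0 = shut (hard stop), grows as the front edge rises; starts at 0.45 to 0.9. A friction hinge holds it at any angle; 1 to 5 N near the front edge moves it. Clear plate 225 mm (hinge line to front edge) x 310 x 8 mm, its underside on the hinge line, its top 128 mm above the table when shut. A black lug 60 x 70 x 12 mm at mid front edge carries the lid's eye.
- lid_eye (a point): Centre of the lid's eye (through hole, 20 mm diameter, 12 mm deep, chamfered), at the top face of the lid's lug, 250 mm from the hinge line. With the lid shut it lies straight above the box's eye, 128 mm above the table, flush with the lid's top.
- box_eye (a point): Centre of the box's eye (vertical through hole, 20 mm diameter, 12 mm deep), at the top face of the lug on the box front, 104 mm above the table.
- pin: Steel T-handled pin, 0.14 kg, 122 mm long, upright in a rack hole. Origin at its lower tip, z up. Shank 14 mm diameter, 0 to 75 mm (lowest 10 mm tapered); collar 28 mm diameter, 75 to 80 mm; neck 14 mm to 100 mm; T-bar 100 to 122 mm: 14 mm thick (pin x), 56 mm long (pin y), gripped across the 14 mm. Fully home, the collar lies on the lid's lug and the tip is 53 mm above the table.
- rack: Wooden block fixed to the table, 65 (x) x 170 (y) x 85 mm high; origin: centre of its underside. Two 18 mm through holes at rack y = +45 and -45 mm, one pin in each, the collars resting on its top. Stands to the left or to the right of the box, on the robot's side.
- warmer: Grey warm-air unit fixed to the table, 110 (x) x 140 (y) x 70 mm high; origin: centre of its underside. On the other side of the box than the rack. The start button is on its top at unit y = -30 mm.
- start_top (a point): Centre of the top of the white start button, 32 mm diameter; pressed straight down. It moves with the button.
- start (a joint): Travel of the start button in m: 0 = up, 0.006 = fully down; the spring needs 4 N fully down and pushes it back when let go.
- amber_bottle: Amber glass bottle, 64 mm diameter, 160 mm tall, standing; origin: centre of its underside. Bystander.
- bowl: Steel feeding bowl, 120 mm across, 50 mm high; origin: centre of its underside. Bystander.
- pill_jar: White pill jar, 48 mm diameter, 70 mm tall, standing near the robot; origin: centre of its underside. Bystander.
- tape_roll: Roll of tape lying flat, 90 mm across, 25 mm high; origin: centre of its underside. Bystander.
- knob_pin: The other pin in the rack: same steel shank and collar as the T-handled pin, but topped by a 32 mm round ball. Origin at its lower tip. Not wanted: leave it in the rack.
Mind the look-alikes: they are no part of the job. What is shaped like the pin but purple is not meant.

How it is judged (in metres and radians):
On the way, in this order (a step that is already met when the one before it is completed fails the run):
1. the lid is fully shut (value of joint lid below 0.03 rad), for 0.2 s.
2. the T-handled pin is fully home through both eyes, the lid shut (value of joint lid below 0.03 rad and z of pin in the frame of bin between 0.045 and 0.059 m and horizontal distance between pin and box_eye below 0.009 m and angle between pin's own z axis and vertical below 0.1 rad), for 0.2 s.
3. the start button is pressed fully down (5 mm or more of 6) while the lid is pinned (all of step 2 and value of joint start above 0.005 m), for 0.05 s.
At the end, for the whole second after the job is handed in: The lid is shut (under 0.03 rad); the T-handled pin is at rest and upright (within 0.1 rad) through both eyes, its tip within 9 mm of their axis and its collar within 6 mm of the lid's lug; the start button is up again (under 1.5 mm); nothing is touched by the robot (all of step 2 and linear speed of pin below 0.02 m/s and value of joint start below 0.0015 m).
It fails at once if the ball-topped pin is moved by more than 30 mm (distance of knob_pin from where it was at the start of the episode above 0.03 m).
It fails at once if the bottle, bowl, jar or tape roll is moved by more than 30 mm (distance of any of amber_bottle, bowl, pill_jar, tape_roll from where it was at the start of the episode above 0.03 m).
It also fails if it takes over 66 s, if anything falls off the work surface, if the arm or the gripper's body presses on something with over 40 N, if the wrist force passes 120 N, or if a joint passes its speed limit or range.

## Working session

There is one attempt and no reset: what is moved stays moved. The work goes in short steps, Python scripts to look and compute and a tool call to move; the robot and the scene stay as the last step left them, time stands still between calls to the robot, and variables do not carry over. Pictures are saved under pics/ and viewed, about 8 in all and at most 12, crops included, and the job is handed in when it is done.

Besides the shell and the picture viewer there is one more tool, called after "Emit:" as a command line: name --pt "numbers of a row" for each row, then --argument value for the rest. arm_command: Moves the arm, as the interface text tells. Its arguments: {"type":"object","properties":{"motion":{"type":"array"},"squeeze":{"type":"number"}},"required":["motion"]}

```bash
mkdir -p pics; ls; cat > h.py <<'E'
import numpy as np, cv2
from cell import monitor, cams, robot
def ray(p,u,v):
    K=np.array(p["mtx"]); d=np.linalg.inv(K)@[u,v,1]; d=np.array([d[0],-d[1],-d[2]])
    return np.array(p["origin"]),np.array(p["rotation"])@d
def atz(p,u,v,z):
    o,d=ray(p,u,v); return o+d*(z-o[2])/d[2]
def proj(p,X):
    c=np.array(p["rotation"]).T@(np.array(X,float)-np.array(p["origin"])); q=np.array(p["mtx"])@[c[0],-c[1],-c[2]]; return q[:2]/q[2]
def tri(rs):
    A=0;b=0
    for o,d in rs:
        d=d/np.linalg.norm(d);M=np.eye(3)-np.outer(d,d);A=A+M;b=b+M@o
    return np.linalg.solve(A,b)
E
python3 - <<'E'
from h import *
np.set_printoptions(precision=1,suppress=True)
ims=[]
for n in["scene","top"]:
    p=cams.capture(n); print(n,[k for k in p],p["origin"]); cv2.imwrite(f"pics/{n}0.png",p["frame"]); ims.append(p["frame"])
    for q in["bin","lid","lid_eye","box_eye","pin","knob_pin","rack","warmer","start_top","amber_bottle","bowl","pill_jar","tape_roll"]:
        print(q,[(np.round(r["conf"],2),np.round(r["box"]).astype(int).tolist()) for r in cams.recognise(p,q)[:3]])
for n,im in zip(["scene","top"],ims): cv2.imwrite(f"pics/{n}0b.png",cv2.resize(im,(800,600)))
E
```

```text
pics
scene ['frame', 'mtx', 'origin', 'rotation', 'shot'] [1148.9 -279.6 1158.1]
bin [(np.float64(0.81), [209, 138, 339, 277])]
lid [(np.float64(0.93), [212, 141, 342, 265])]
lid_eye [(np.float64(0.68), [211, 138, 341, 262])]
box_eye [(np.float64(0.76), [208, 137, 340, 275])]
pin [(np.float64(0.73), [120, 252, 164, 291]), (np.float64(0.61), [105, 189, 131, 206]), (np.float64(0.57), [74, 203, 97, 223])]
knob_pin [(np.float64(0.72), [145, 183, 154, 196])]
rack [(np.float64(0.86), [109, 178, 170, 229])]
warmer [(np.float64(0.69), [332, 119, 388, 160])]
start_top [(np.float64(0.21), [213, 138, 342, 262])]
amber_bottle [(np.float64(0.82), [371, 157, 398, 195])]
bowl [(np.float64(0.92), [118, 252, 163, 293]), (np.float64(0.39), [371, 160, 398, 198])]
pill_jar [(np.float64(0.51), [278, 131, 294, 156])]
tape_roll [(np.float64(0.64), [190, 158, 217, 184])]
top ['frame', 'mtx', 'origin', 'rotation', 'shot'] [ 360.1  -40.8 1343. ]
bin [(np.float64(0.93), [168, 112, 292, 218])]
lid [(np.float64(0.67), [165, 110, 292, 178]), (np.float64(0.52), [82, 146, 113, 169])]
lid_eye [(np.float64(0.95), [168, 110, 292, 177]), (np.float64(0.43), [167, 242, 187, 255])]
box_eye [(np.float64(0.68), [162, 111, 295, 221]), (np.float64(0.29), [89, 217, 109, 226])]
pin [(np.float64(0.57), [401, 224, 427, 233]), (np.float64(0.5), [367, 222, 385, 228]), (np.float64(0.45), [372, 248, 389, 270])]
knob_pin []
rack [(np.float64(0.62), [323, 215, 386, 238])]
warmer [(np.float64(0.97), [67, 196, 123, 246])]
start_top [(np.float64(0.74), [166, 112, 291, 218])]
amber_bottle [(np.float64(0.8), [83, 144, 114, 170]), (np.float64(0.51), [172, 240, 187, 258]), (np.float64(0.4), [68, 192, 124, 246])]
bowl [(np.float64(0.64), [345, 132, 385, 171]), (np.float64(0.61), [267, 239, 295, 269])]
pill_jar [(np.float64(0.56), [170, 240, 185, 254]), (np.float64(0.27), [324, 216, 389, 240])]
tape_roll [(np.float64(0.58), [265, 237, 295, 267])]
```

```bash
python3 - <<'E'
import cv2,numpy as np
a=cv2.imread("pics/top0.png"); b=cv2.imread("pics/scene0.png")
A=cv2.resize(a[90:290,50:450],(800,400),interpolation=cv2.INTER_CUBIC)
B=cv2.resize(b[110:310,60:420],(720,400),interpolation=cv2.INTER_CUBIC)
cv2.imwrite("pics/c1.png",A);cv2.imwrite("pics/c2.png",B)
E
```

```text
(no output)
```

View pics/c1.png

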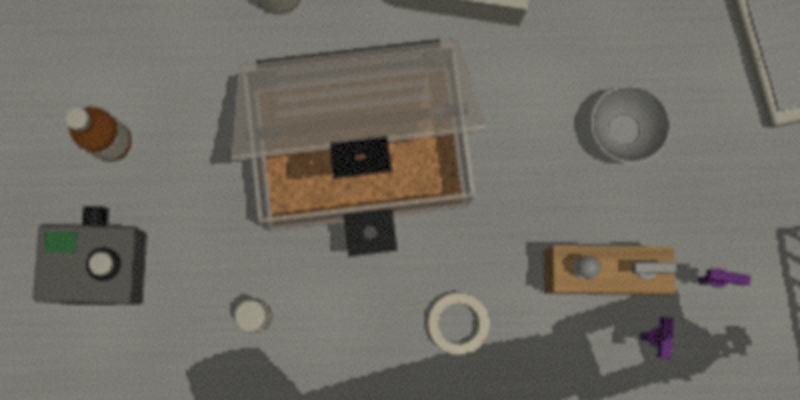

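View pics/c2.png

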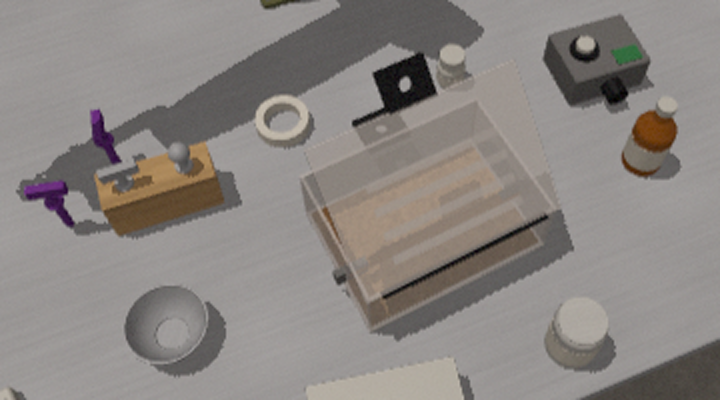

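The top view (crop pixel/2 + (50,90)) shows the box with its lid up, the rack on the right and the warmer on the left. There are four pin-like things:
- ball-topped pin in the rack, at about (344,223)
- grey steel T-bar in the rack, at about (377,224)
- two purple look-alikes, at about (412,228) and (381,259)

The grey T-bar in the rack hole fits the description. I'll measure next and confirm it in a close crop from the wrist camera.

```bash
python3 - <<'E'
from h import *
np.set_printoptions(precision=1,suppress=True)
P=cams.capture("top"); S=cams.capture("scene")
t=lambda x,y:(50+(x+.5)/2-.5,90+(y+.5)/2-.5); s=lambda x,y:(60+(x+.5)/2-.5,110+(y+.5)/2-.5)
def T(n,z,*xy): print(n,atz(P,*t(*xy),z))
def SS(n,z,*xy): print(n,"scene",atz(S,*s(*xy),z))
T("boxeye",104,371,232)
T("boxfrontL",120,264,224);T("boxfrontR",120,470,199)
T("hinge L",120,258,64);T("hinge R",120,440,42)
SS("hingeL",120,548,216);SS("hingeR",120,385,296)
print("lideye",tri([ray(P,*t(361,157)),ray(S,*s(405,85))]), ray)
T("rack c",85,547,293);T("rack",85,547,246);T("rack",85,674,247);T("rack",85,674,292)
SS("rack",85,95,180);SS("rack",85,207,143)
T("knob",127,588,267);T("tbar",132,655,269);T("tL",132,636,268);T("tR",132,676,269)
SS("tbar",132,117,171);SS("knob",127,179,153)
T("button",76,100,264);SS("button",76,587,44)
T("jar",70,250,315);T("tape",25,458,323);T("bottle top",160,78,119)
for n in["pin","knob_pin"]:
  print(n,[np.round(r["box"],0) for r in cams.recognise(P,n)])
E
```

```text
boxeye [486.9 -28.2 104. ]
boxfrontL [499.8 118.2 120. ]
boxfrontR [ 527.7 -165.9  120. ]
hinge L [726.4 125.3 120. ]
hinge R [ 752.7 -131.8  120. ]
hingeL scene [727.7 133.1 120. ]
hingeR scene [ 752.1 -124.3  120. ]
lideye [558.1 -18.6 293.1] <function ray at 0x7fb36e6b80e0>
rack c [ 397.1 -272.5   85. ]
rack [ 463.  -275.7   85. ]
rack [ 457.2 -455.4   85. ]
rack [ 394. -451.   85.]
rack scene [ 403.6 -449.7   85. ]
rack scene [ 403.4 -277.3   85. ]
knob [ 429.6 -322.3  127. ]
tbar [ 424.4 -412.   132. ]
tL [ 426.4 -386.3  132. ]
tR [ 423.7 -440.5  132. ]
tbar scene [ 433.4 -409.9  132. ]
knob scene [ 433.9 -320.   127. ]
button [453.7 355.1  76. ]
button scene [447.1 363.2  76. ]
jar [377.1 145.1  70. ]
tape [ 358.5 -151.3   25. ]
bottle top [643.4 362.1 160. ]
pin [array([367., 220., 386., 227.]), array([399., 224., 426., 235.]), array([368., 248., 387., 273.])]
knob_pin [array([339., 219., 351., 233.])]
```

Emit:
arm_command --pt "18 32 10 0 -1" --pt "18 32 10 0 -1" --pt "18 32 10 0 -1" --pt "18 32 10 0 -1" --pt "18 32 10 0 -1" --pt "18 32 10 0 -1" --pt "18 32 10 0 -1" --pt "18 32 10 0 -1" --pt "18 32 10 0 -1" --pt "18 32 10 0 -1" --pt "18 32 10 0 -1" --pt "18 32 10 0 -1"

```text
time: 2.6
eef_pos: [467.7, -213.8, 360.1]
tcp_rot: [[0.386, 0.001, 0.922], [-0.922, -0.0, 0.386], [0.001, -1.0, 0.001]]
wrist_force: [0.7, -1.1, 0.5]
finger_gap: -0.2
```

Emit:
arm_command --pt "18 32 0 0 -1" --pt "18 32 0 0 -1" --pt "18 32 0 0 -1" --pt "18 32 0 0 -1" --pt "18 32 0 0 -1" --pt "18 32 0 0 -1" --pt "10 0 0 0 -1" --pt "0 0 0 0 -1"

```text
time: 3.27
eef_pos: [586.3, -22.0, 358.8]
tcp_rot: [[0.39, -0.001, 0.921], [-0.921, -0.0, 0.39], [-0.0, -1.0, -0.001]]
wrist_force: [-1.1, -0.6, 0.1]
finger_gap: 0.4
```

```bash
python3 - <<'E'
from h import *
np.set_printoptions(precision=3,suppress=True)
o=monitor.observe(); print(o); p=cams.capture("wrist"); print(p["origin"],p["rotation"])
E
```

```text
{'time': 3.2667, 'joint_pos': array([-7.387, -3.581, 94.146, -0.016, 89.463, 59.688]), 'dq': array([-2.615, -1.774,  1.748, -0.636,  1.253, -0.417]), 'effort': array([  1.467, -34.663, -38.673,   0.152,  -0.108,   0.062]), 'eef_pos': array([586.295, -22.043, 358.776]), 'tcp_rot': array([[ 0.39 , -0.001,  0.921],
       [-0.921, -0.   ,  0.39 ],
       [-0.   , -1.   , -0.001]]), 'wrist_force': array([-1.079, -0.641,  0.115]), 'torque': array([-0.046,  0.027, -0.04 ]), 'finger_gap': 0.44178611442454446}
[660.786   8.978 492.965] [[ 0.39   0.874  0.289]
 [-0.921  0.37   0.123]
 [ 0.    -0.314  0.949]]
```

Emit:
arm_command --pt "0 0 -34 0 -1" --pt "0 0 -34 0 -1" --pt "0 0 -14 0 -1" --pt "0 0 -14 0 -1" --pt "0 0 -14 0 -1" --pt "0 0 -14 0 -1" --pt "0 0 -14 0 -1" --pt "0 0 -14 0 -1" --pt "0 0 -14 0 -1" --pt "0 0 -14 0 -1" --pt "0 0 -14 0 -1"

```text
time: 4.23
eef_pos: [585.0, -23.5, 163.9]
tcp_rot: [[0.387, -0.0, 0.922], [-0.922, -0.0, 0.387], [-0.0, -1.0, -0.0]]
wrist_force: [-0.5, 0.3, 2.5]
finger_gap: 0.2
```

Emit:
arm_command --pt "0 0 -10 0 -1" --pt "0 0 -8 0 -1" --pt "0 0 -4 0 -1" --pt "0 0 -3 0 -1"

```text
time: 4.57
eef_pos: [584.9, -23.4, 139.4]
tcp_rot: [[0.386, -0.001, 0.922], [-0.922, 0.0, 0.386], [-0.001, -1.0, -0.001]]
wrist_force: [-1.7, -0.6, 1.4]
finger_gap: -0.0
```

Emit:
arm_command --pt "0 0 -2 0 -1" --pt "0 0 -2 0 -1" --pt "0 0 0 0 -1" --pt "0 0 0 0 -1"

```text
time: 4.9
eef_pos: [585.5, -23.5, 136.6]
tcp_rot: [[0.386, 0.001, 0.922], [-0.922, -0.0, 0.386], [0.0, -1.0, 0.001]]
wrist_force: [0.0, -0.2, 0.4]
finger_gap: 0.4
```

Emit:
arm_command --pt "0 0 -2 0 -1" --pt "0 0 -1 0 -1" --pt "0 0 0 0 -1" --pt "0 0 0 0 -1"

```text
time: 5.23
eef_pos: [585.8, -23.6, 136.0]
tcp_rot: [[0.387, 0.001, 0.922], [-0.922, -0.0, 0.387], [0.001, -1.0, 0.001]]
wrist_force: [-5.1, -0.1, 9.4]
finger_gap: -0.3
```

Emit:
arm_command --pt "0 0 38 0 -1" --pt "0 0 40 0 -1" --pt "-8 -16 36 1 1" --pt "-14 -34 15 1.1 1" --pt "-14 -34 0 1.1 1" --pt "-14 -34 0 1.1 1" --pt "-14 -34 0 1.1 1" --pt "-14 -34 0 1.1 1" --pt "-14 -34 0 1.1 1" --pt "-14 -34 0 1.1 1" --pt "-14 -34 0 1.1 1" --pt "-14 -34 0 1.1 1"

```text
time: 6.23
eef_pos: [450.3, -347.1, 262.7]
tcp_rot: [[1.0, 0.001, 0.027], [-0.027, -0.001, 1.0], [0.001, -1.0, -0.001]]
wrist_force: [1.5, -0.4, 0.3]
finger_gap: 85.2
```

Emit:
arm_command --pt "-14 -34 0 0.1 1" --pt "-12 -30 0 0 1" --pt "0 0 0 0 1" --pt "0 0 0 0 1"

```text
time: 6.57
eef_pos: [424.4, -410.8, 262.2]
tcp_rot: [[1.0, 0.0, 0.025], [-0.025, 0.0, 1.0], [0.0, -1.0, 0.0]]
wrist_force: [0.1, -0.1, 0.6]
finger_gap: 85.8
```

```bash
python3 - <<'E'
from h import *
np.set_printoptions(precision=1,suppress=True)
p=cams.capture("wrist"); s=cams.capture("scene"); t=cams.capture("top")
import pickle; pickle.dump((p,s,t),open("w1.pkl","wb"))
print(monitor.observe()["eef_pos"],p["origin"])
im=np.zeros((600,800,3),np.uint8)
im[:384,:512]=p["frame"]
im[384:584,:400]=t["frame"][90:290,50:450]
c=cv2.resize(s["frame"][140:240,200:340],(280,200)); im[384:584,410:690]=c
cv2.imwrite("pics/w1.png",im)
print([(r["conf"],np.round(r["box"])) for r in cams.recognise(p,"pin")])
E
```

```text
[ 425.6 -408.6  262.3] [ 426.6 -330.7  396.5]
[(0.96, array([241., 226., 262., 296.])), (0.67, array([251., 156., 274., 213.])), (0.56, array([142., 167., 201., 207.]))]
```

View pics/w1.png

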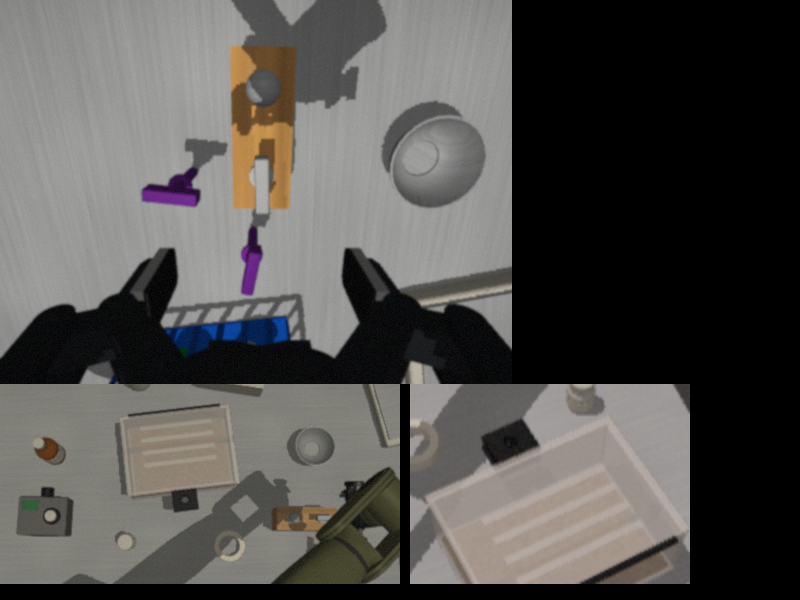

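The composite shows:
- The lid is shut in both lower views.
- In the wrist view, the grey T-bar sits in the rack hole at (262,157)–(262,213).
- The ball pin is at (262,88).
- The purple look-alikes at (170,195) and (250,265) stand outside the rack.

The grey one is the target.

```bash
python3 - <<'E'
from h import *
import pickle
np.set_printoptions(precision=1,suppress=True)
p,s,t=pickle.load(open("w1.pkl","rb"))
for n,u,v in[("far",262,156.5),("near",262,213)]: print(n,atz(p,u,v,132))
f=p["frame"].astype(int); m=(f[...,2]-f[...,0]<25)&(f[...,0]>110)
for r in(165,175,185,195,205,210):
    c=np.where(m[r,235:292])[0]+235; print(r,c.min(),c.max(),len(c))
m2=np.zeros((384,512),np.uint8); m2[150:220,250:275]=m[150:220,250:275]
print(cv2.minAreaRect(cv2.findNonZero(m2)))
print("ball",atz(p,263,88,127))
print("rack edges",atz(p,231,46,85),atz(p,296,46,85),atz(p,233,208,85),atz(p,290,208,85))
# eye: dark lug with lighter spot
for q,n,(u,v) in((t,"top",(235,204)),(s,"scene",(250,168.5))):
    print(n,atz(q,u,v,128)); g=cv2.cvtColor(q["frame"],cv2.COLOR_BGR2GRAY)
    b=(g[int(v)-14:int(v)+15,int(u)-18:int(u)+19]<55).astype(np.uint8)
    k,l,st,c=cv2.connectedComponentsWithStats(b); i=1+np.argmax(st[1:,4]); cc=c[i]+[int(u)-18,int(v)-14]
    print(st[i],cc,atz(q,*cc,128))
    print(g[int(v)-5:int(v)+6,int(u)-6:int(u)+7])
E
```

```text
far [ 428.  -382.2  132. ]
near [ 426.8 -438.8  132. ]
165 255 268 14
175 250 268 19
185 255 291 15
195 256 291 14
205 256 291 15
210 235 291 55
((262.0, 188.99998474121094), (23.999996185302734, 59.99999237060547), 0.0)
ball [ 430.3 -322.3  127. ]
rack edges [ 400.5 -281.8   85. ] [ 463.8 -283.4   85. ] [ 393.3 -450.9   85. ] [ 459.4 -452.6   85. ]
top [489.3 -27.8 128. ]
[  5   5  26  22 449] [234.3 205.8] [484.4 -25.9 128. ]
[[35 39 34 38 39 38 42 35 34 41 42 39 30]
 [34 36 40 36 32 32 28 41 35 38 38 38 40]
 [42 29 33 36 29 28 28 36 32 31 38 41 34]
 [40 36 38 32 39 41 42 42 35 25 33 41 34]
 [34 41 31 50 60 67 66 64 48 33 33 33 42]
 [33 29 42 63 72 79 79 73 68 44 27 43 38]
 [36 37 48 68 81 82 79 82 72 55 33 41 35]
 [38 37 53 75 79 80 80 77 78 52 34 35 40]
 [41 42 39 63 72 77 77 70 65 46 35 35 37]
 [37 35 42 47 52 65 63 53 46 36 41 40 36]
 [31 39 38 35 43 40 41 34 35 46 40 41 35]]
scene [487.8 -24.3 128. ]
[  4   3  28  23 370] [248.6 168.6] [486.5 -28.3 128. ]
[[27 27 24 36 34 32 29 28 27 29 32 24 29]
 [26 32 32 25 27 31 25 25 27 28 24 33 24]
 [24 30 26 30 27 29 28 28 26 27 24 30 31]
 [27 26 36 16 16 18 23 20 27 21 29 30 29]
 [31 23 24  1 18 13 12 12 13 26 25 28 23]
 [28 29 22  8 19 28 14 15 22 19 25 30 32]
 [33 27 30 12 21 36  7 18  1 18 30 26 30]
 [29 28 29 19 25 45 16 19 22 14 29 25 36]
 [29 30 31 28 22 15 13 22 28 26 24 30 35]
 [29 31 30 25 26 28 21 27 36 30 23 26 24]
 [25 28 21 28 25 27 29 23 32 31 29 21 25]]
```

Emit:
arm_command --pt "2 -2 -36 0 1" --pt "0 0 -36 0 1" --pt "0 0 -36 0 1" --pt "0 0 -30 0 1" --pt "0 0 -12 0 1" --pt "0 0 0 0 -1" --pt "0 0 0 0 -1" --pt "0 0 0 0 -1" --pt "0 0 0 0 -1" --pt "0 0 0 0 -1" --pt "0 0 0 0 -1" --pt "0 0 0 0 -1" --squeeze 80

```text
time: 7.77
eef_pos: [427.9, -412.4, 114.3]
tcp_rot: [[1.0, 0.002, 0.022], [-0.022, -0.002, 1.0], [0.002, -1.0, -0.002]]
wrist_force: [0.2, -0.1, 4.9]
finger_gap: 12.6
```

Emit:
arm_command --pt "0 0 10 0 -1" --pt "0 0 20 0 -1" --pt "0 0 30 0 -1" --pt "0 0 35 0 -1" --pt "0 0 35 0 -1" --pt "0 0 27 0 -1" --pt "4 26 0 0 -1" --pt "6 37 0 0 -1" --pt "6 37 0 0 -1" --pt "6 37 0 0 -1" --pt "6 37 0 0 -1" --pt "6 37 0 0 -1"

```text
time: 8.77
eef_pos: [460.7, -198.7, 269.3]
tcp_rot: [[1.0, -0.0, 0.023], [-0.023, 0.0, 1.0], [-0.0, -1.0, 0.0]]
wrist_force: [0.1, -0.1, -1.2]
finger_gap: 12.4
```

Emit:
arm_command --pt "6 37 0 0 -1" --pt "6 37 0 0 -1" --pt "6 37 0 0 -1" --pt "5 34 0 0 -1" --pt "2 28 0 0 -1" --pt "0 0 0 0 -1" --pt "0 0 0 0 -1" --pt "0 0 0 0 -1"

```text
time: 9.43
eef_pos: [485.9, -27.7, 269.3]
tcp_rot: [[1.0, -0.0, 0.022], [-0.022, -0.0, 1.0], [-0.0, -1.0, -0.0]]
wrist_force: [-0.2, -0.2, -1.1]
finger_gap: 12.3
```

```bash
python3 - <<'E'
from h import *
np.set_printoptions(precision=1,suppress=True)
p=cams.capture("wrist"); s=cams.capture("scene"); t=cams.capture("top")
import pickle; pickle.dump((p,s,t),open("w2.pkl","wb"))
o=monitor.observe(); print(o["eef_pos"],o["finger_gap"],p["origin"])
u,v=proj(p,[487,-26.5,128]); print(u,v,"tip",proj(p,o["eef_pos"]+[0,0,-104]))
u,v=int(u),int(v); a,b=max(0,v-75),max(0,u-75)
im=np.zeros((600,800,3),np.uint8)
im[:450,:450]=cv2.resize(p["frame"][a:a+150,b:b+150],(450,450),interpolation=cv2.INTER_CUBIC); print(a,b)
us,vs=proj(s,[487,-26.5,160]).astype(int); im[:340,455:795]=cv2.resize(s["frame"][vs-42:vs+43,us-42:us+43],(340,340),interpolation=cv2.INTER_CUBIC); print(us-42,vs-42)
cv2.imwrite("pics/w2.png",im)
E
```

```text
[486.  -28.5 269.2] 12.845242532025097 [488.   52.5 403.5]
260.06609967719226 181.49770184324484 tip [259.1 195.5]
106 185
207 120
```

View pics/w2.png

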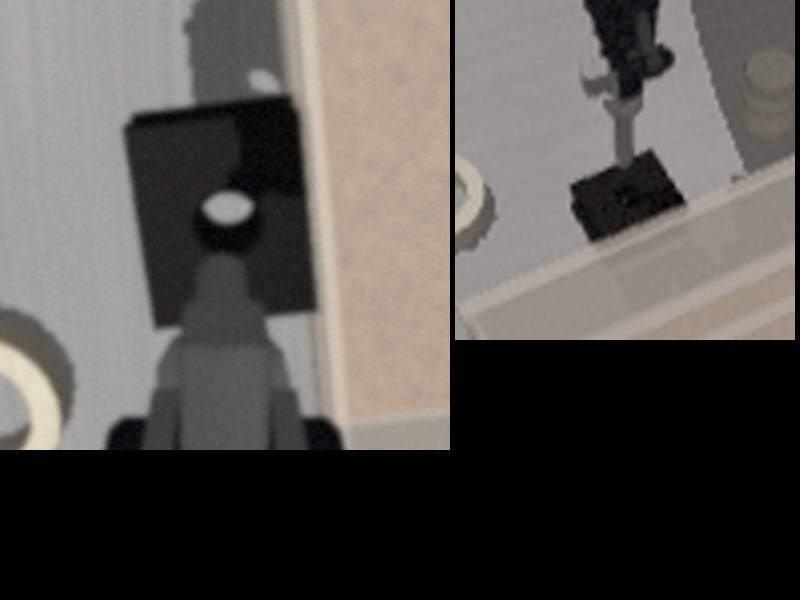

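The eye is at about wrist pixel (261,180) and the pin tip is just in front of it at about (259,191). The pin hangs straight. The scene view shows the tip above the lug.

```bash
python3 - <<'E'
from h import *
import pickle
np.set_printoptions(precision=1,suppress=True)
p,s,t=pickle.load(open("w2.pkl","rb"))
g=cv2.cvtColor(p["frame"],cv2.COLOR_BGR2GRAY)
for (u,v) in((261.2,180),(249.3,180),(273,180),(261,169.3)): print(atz(p,u,v,128))
for c in (227,232,234,239,271,290): print(c,atz(p,c,148,128)[:2])
print("lug corners crop", [atz(p,185+x/3,106+y/3,128)[:2] for x,y in((128,127),(293,105),(315,308),(155,327))])
print("tip cols at z165",[atz(p,185+x/3,106+y/3,z)[:2] for x,y,z in((203,262,165),(243,262,165),(222,255,165),(187,300,175),(262,300,175))])
E
```

```text
[488.2 -25.  128. ]
[476.3 -24.7 128. ]
[499.9 -25.2 128. ]
[488.2 -14.1 128. ]
227 [456.    7.5]
232 [460.8   7.4]
234 [462.7   7.4]
239 [467.5   7.3]
271 [498.2   6.6]
290 [516.4   6.2]
lug corners crop [array([456.6,   7.2]), array([509.3,  13.1]), array([517.1, -56.1]), array([462.1, -62. ])]
tip cols at z165 [array([480.4, -26.5]), array([492.1, -26.7]), array([486. , -24.5]), array([475.9, -34.4]), array([497.1, -34.9])]
```

Emit:
arm_command --pt "2 3 0 0 -1" --pt "0 0 -10 0 -1" --pt "0 0 -10 0 -1" --pt "0 0 -10 0 -1" --pt "0 0 -8 0 -1" --pt "0 0 -6 0 -1" --pt "0 0 -6 0 -1" --pt "0 0 0 0 -1"

```text
time: 10.25
eef_pos: [487.3, -24.4, 217.4]
tcp_rot: [[1.0, -0.003, 0.022], [-0.022, 0.0, 1.0], [-0.003, -1.0, 0.0]]
wrist_force: [0.0, -0.6, -2.0]
finger_gap: 12.1
```

Emit:
arm_command --pt "0 0 -6 0 -1" --pt "0 0 -6 0 -1" --pt "0 0 -8 0 -1" --pt "0 0 -8 0 -1" --pt "0 0 -10 0 -1" --pt "0 0 -10 0 -1" --pt "0 0 -8 0 -1" --pt "0 0 0 0 -1"

```text
time: 10.92
eef_pos: [486.6, -24.3, 160.4]
tcp_rot: [[1.0, -0.005, 0.022], [-0.022, 0.001, 1.0], [-0.005, -1.0, 0.001]]
wrist_force: [-0.1, 0.4, -1.9]
finger_gap: 12.5
```

Emit:
arm_command --pt "0 0 -2 0 -1" --pt "0 0 0 0 -1" --pt "0 0 0 0 0.2" --pt "0 0 0 0 0.6" --pt "0 0 0 0 0.6" --pt "0 0 0 0 0.6" --pt "0 0 0 0 0.6" --pt "0 0 0 0 0.6"

```text
time: 11.58
eef_pos: [488.3, -24.5, 161.6]
tcp_rot: [[1.0, 0.001, 0.022], [-0.022, -0.0, 1.0], [0.001, -1.0, -0.0]]
wrist_force: [-1.0, 0.2, 0.6]
finger_gap: 67.9
```

Emit:
arm_command --pt "0 0 20 0 0.6" --pt "0 0 38 0 0.6" --pt "0 0 40 0 0.6" --pt "0 0 0 0 0.6" --pt "0 0 0 0 0.6"

```text
time: 12.0
eef_pos: [489.9, -24.7, 263.1]
tcp_rot: [[1.0, 0.007, 0.022], [-0.022, -0.001, 1.0], [0.007, -1.0, -0.001]]
wrist_force: [-0.7, -0.0, -0.9]
finger_gap: 68.0
```

```bash
python3 - <<'E'
from h import *
np.set_printoptions(precision=1,suppress=True)
p=cams.capture("wrist"); s=cams.capture("scene")
o=monitor.observe(); print(o["eef_pos"],o["finger_gap"])
im=np.zeros((600,800,3),np.uint8)
u,v=proj(p,[488,-25,140]).astype(int); a,b=max(0,v-75),max(0,u-75)
c=p["frame"][a:a+150,b:b+150]; im[:3*c.shape[0],:450]=cv2.resize(c,(450,3*c.shape[0]),interpolation=cv2.INTER_CUBIC); print(a,b)
us,vs=proj(s,[488,-25,150]).astype(int); im[:340,455:795]=cv2.resize(s["frame"][vs-42:vs+43,us-42:us+43],(340,340),interpolation=cv2.INTER_CUBIC)
c=s["frame"][100:190,320:410]; im[345:595,455:705]=cv2.resize(c,(250,250),interpolation=cv2.INTER_CUBIC)
for z in(170,175,180,185): print(z,proj(p,[488,-25,z]),proj(s,[488,-25,z]),us,vs)
cv2.imwrite("pics/w3.png",im)
E
```

```text
[487.9 -24.5 258.7] 68.20544597527633
113 180
170 [255.9 199. ] [249.7 160.5] 249 164
175 [255.8 201.1] [249.6 159.5] 249 164
180 [255.8 203.2] [249.6 158.4] 249 164
185 [255.8 205.4] [249.6 157.4] 249 164
```

View pics/w3.png

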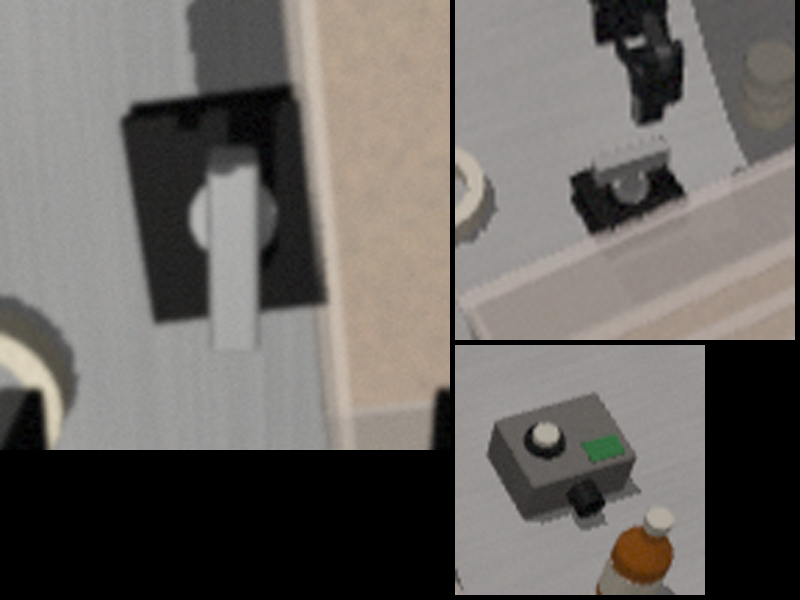

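The T-pin stands upright with its collar flat on the lug at about crop (232,218), and the lid is flush. Next is the button.

Emit:
arm_command --pt "-4 38 0 0 -1" --pt "-4 38 0 0 -1" --pt "-4 38 0 0 -1" --pt "-4 38 0 0 -1" --pt "-4 38 0 0 -1" --pt "-4 38 0 0 -1" --pt "-4 38 0 0 -1" --pt "-4 38 0 0 -1" --pt "-4 38 0 0 -1" --pt "-3 34 0 0 -1" --pt "0 0 0 0 -1" --pt "0 0 0 0 -1"

```text
time: 13.1
eef_pos: [447.8, 352.4, 256.6]
tcp_rot: [[1.0, -0.004, 0.019], [-0.019, -0.003, 1.0], [-0.004, -1.0, -0.003]]
wrist_force: [-0.4, -0.1, -0.3]
finger_gap: 0.2
```

```bash
python3 - <<'E'
from h import *
np.set_printoptions(precision=1,suppress=True)
p=cams.capture("wrist"); s=cams.capture("scene")
o=monitor.observe(); print(o["eef_pos"],o["finger_gap"],p["origin"])
def blob(q,c,r):
    f=q["frame"]; g=cv2.cvtColor(f,cv2.COLOR_BGR2GRAY); x0,y0=int(c[0])-r,int(c[1])-r
    x0,y0=max(x0,0),max(y0,0)
    m=((g[y0:y0+2*r,x0:x0+2*r]>150)).astype(np.uint8)
    k,l,st,ce=cv2.connectedComponentsWithStats(m)
    return [(st[i].tolist(),(ce[i]+[x0,y0]).round(1)) for i in range(1,k) if st[i,4]>20]
for n,q,r in(("w",p,45),("s",s,14)):
    c=proj(q,[451,358,80]); print(n,c,blob(q,c,r))
cv2.imwrite("pics/w4.png",p["frame"])
E
```

```text
[448.6 350.7 257.4] -0.4406087627483625 [450.  432.9 390.6]
w [262.4 168.4] [([34, 41, 29, 26, 546], array([265.9, 177. ])), ([0, 49, 90, 41, 984], array([257.9, 206.5]))]
s [352.7 132.3] [([11, 11, 8, 6, 37], array([352.4, 131.7]))]
```

View pics/w4.png

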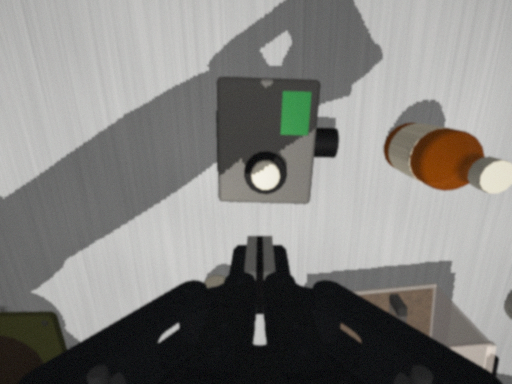

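The wrist view shows the white button top at (266,176) on the grey unit, clear of the bottle on the right.

```bash
python3 - <<'E'
from h import *
np.set_printoptions(precision=1,suppress=True)
p=cams.capture("wrist"); s=cams.capture("scene"); t=cams.capture("top")
print(tri([ray(p,265.5,176),ray(s,352.7,131.7)]),tri([ray(p,265.5,176),ray(s,352.7,131.7),ray(t,99.6,221.9)]))
for z in(76,80,84,88): print(z,atz(p,265.5,176,z),atz(s,352.7,131.7,z),atz(t,99.6,221.9,z))
print(monitor.observe()["eef_pos"])
E
```

```text
[455.9 351.5  92.3] [454.4 351.5  90.6]
76 [455.4 346.4  76. ] [446.2 361.6  76. ] [453.2 355.5  76. ]
80 [455.4 347.5  80. ] [448.8 359.2  80. ] [453.  354.3  80. ]
84 [455.3 348.6  84. ] [451.4 356.9  84. ] [452.7 353.   84. ]
88 [455.3 349.7  88. ] [454.  354.5  88. ] [452.4 351.8  88. ]
[449.3 350.3 258.8]
```

Emit:
arm_command --pt "5 1 -36 0 -1" --pt "0 0 -36 0 -1" --pt "0 0 -36 0 -1" --pt "0 0 -26 0 -1" --pt "0 0 -10 0 -1" --pt "0 0 -3 0 -1" --pt "0 0 -3 0 -1" --pt "0 0 0 0 -1"

```text
time: 14.02
eef_pos: [455.4, 352.8, 111.1]
tcp_rot: [[1.0, 0.002, 0.023], [-0.023, 0.002, 1.0], [0.002, -1.0, 0.002]]
wrist_force: [0.1, 0.2, 0.1]
finger_gap: -0.1
```

Emit:
arm_command --pt "0 0 -4 0 -1" --pt "0 0 -4 0 -1" --pt "0 0 -4 0 -1" --pt "0 0 -2 0 -1" --pt "0 0 0 0 -1"

```text
time: 14.43
eef_pos: [454.8, 352.9, 95.9]
tcp_rot: [[1.0, 0.002, 0.022], [-0.022, 0.001, 1.0], [0.002, -1.0, 0.001]]
wrist_force: [0.5, 0.3, 3.5]
finger_gap: -0.2
```

Emit:
arm_command --pt "0 0 -2 0 -1" --pt "0 0 0 0 -1" --pt "0 0 0 0 -1"

```text
time: 14.68
eef_pos: [454.8, 352.9, 94.1]
tcp_rot: [[1.0, 0.002, 0.022], [-0.022, 0.001, 1.0], [0.001, -1.0, 0.001]]
wrist_force: [0.4, 0.9, 2.9]
finger_gap: -0.3
```

Emit:
arm_command --pt "0 0 -1 0 -1" --pt "0 0 0 0 -1" --pt "0 0 0 0 -1"

```text
time: 14.93
eef_pos: [454.9, 353.0, 94.0]
tcp_rot: [[1.0, 0.001, 0.022], [-0.022, 0.001, 1.0], [0.001, -1.0, 0.001]]
wrist_force: [-0.6, -0.9, 8.6]
finger_gap: -0.1
```

Emit:
arm_command --pt "0 0 -1 0 -1" --pt "0 0 0 0 -1" --pt "0 0 0 0 -1"

```text
time: 15.18
eef_pos: [454.9, 353.0, 93.9]
tcp_rot: [[1.0, 0.001, 0.022], [-0.022, 0.001, 1.0], [0.001, -1.0, 0.001]]
wrist_force: [-3.3, -1.4, 13.7]
finger_gap: -0.1
```

Emit:
arm_command --pt "0 0 10 0 -1" --pt "0 0 36 0 -1" --pt "0 0 38 0 -1" --pt "0 0 38 0 -1" --pt "0 0 0 0 -1" --pt "0 0 0 0 -1" --pt "0 0 0 0 -1"

```text
time: 15.77
eef_pos: [453.5, 352.1, 212.3]
tcp_rot: [[1.0, -0.002, 0.022], [-0.022, -0.001, 1.0], [-0.002, -1.0, -0.001]]
wrist_force: [-0.1, -0.0, -0.8]
finger_gap: -0.5
```

```bash
python3 - <<'E'
from h import *
p=cams.capture("scene"); t=cams.capture("top"); o=monitor.observe(); print(o["eef_pos"],o["wrist_force"])
im=np.vstack([cv2.resize(p["frame"][110:250,100:420],(640,280)),cv2.resize(t["frame"][100:260,60:400],(640,301))]); cv2.imwrite("pics/f.png",im)
E
```

```text
[452.93625304 351.74130494 210.71253824] [ 0.29232578  0.05106384 -0.33158866]
```

View pics/f.png

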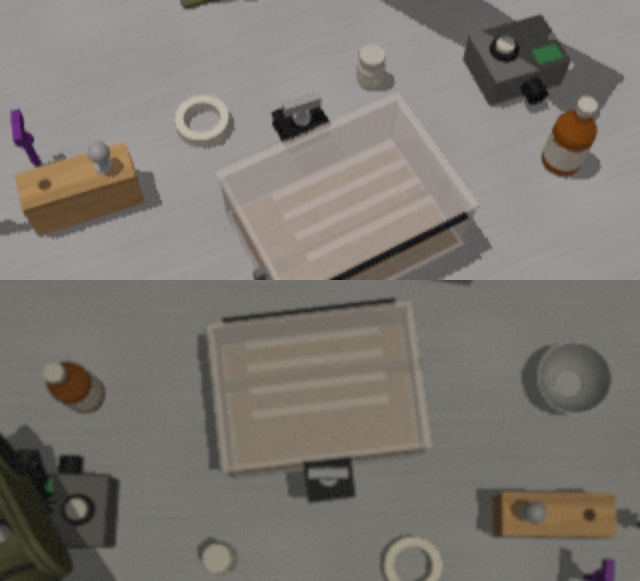

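The lid is shut, the pin is seated in the lug, the ball pin is still in the rack and the bystanders look unmoved. The arm is clear, so I'm handing in.

```bash
python3 -c "
from h import *
robot.sign_off()"
```

```text
the job is handed in; nothing more can be done
```

I finished the job and handed it in at about 16 s on the robot's clock. The hand-in reports no verdict, so these results rest on my own checks.

- **Lid:** I pushed it down to its hard stop, where the wrist force rose to about 9 N. It looked flush in the later pictures.
- **Pin:** I took the grey T-handled pin from the rack, not one of the purple look-alikes. It passed through both eyes with no noticeable side force. After release it stood upright with its collar flat on the lid's lug.
- **Start button:** I pressed it until it stopped moving, at about 14 N against the 4 N the spring needs, then lifted clear. I did not measure it coming back up. The last scene picture shows it looking as it did before the press, and nothing was touching it.
- **Everything else:** The ball-topped pin was still in the rack. The bottle, bowl, jar and tape roll looked unmoved in the final pictures.

The one disagreement was between camera estimates of the button position, which differed by up to 15 mm depending on the height assumed. I used a three-camera fix and felt for contact, and no check failed.

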